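# Charge the wound-irrigation canister with its hand pump

### The arm

A 6-joint arm with a two-finger parallel gripper is mounted at the origin on a cart in front of the work surface, level with it; the furniture and walls round the work are solid. World frame = base frame: x ahead of the robot, y to its left, z up, the work surface at z = 0. Lengths are in mm, angles in degrees, forces in N, time in s.
With the tool pointing down it reaches from about 150 to 775 mm from the base axis. Payload 6.1 kg.
Tool frame: the origin (TCP) lies at the very end of the fingers, on their centre line; the grasp point (between the pads) lies 19 mm behind it; z points along the fingers, y is the line along which they close (so a half turn about z gives the same grasp; the last joint's range is limited). The gripper opens to 85 mm and grips with 20 to 120 N. Pads are 22 mm wide; open, the fingers measure 114 mm over their backs; the gripper's body (76 mm by 85 mm) begins 54 mm behind the grasp point. The pads swing forward as they close: fully open they stand 13 mm farther back than shut.
Start: joints at [-73.396, 7.208, -2.269, 80.523, 0, 90], TCP at [150.018, -503.093, 231.295] pointing down, gripper open.
Joint ranges: [-155.77, 155.77], [-54.66, 111.73], [-72.52, 77.12], [-102.08, 115.82], [-83.92, 84.16], [-180, 180]. Speed limits (degrees/s): [136.94, 136.94, 172.46, 180, 180, 180].

### API

Orientations are given as [roll, pitch, yaw] about the fixed x, y, z axes, in that order (R = Rz(yaw) Ry(pitch) Rx(roll)).
In Python, from plant import ctrl, planner, vision gives the robot as it stands. Calls block until the motion is done:
- ctrl.movep(position, orientation): joint-space move of the TCP to a pose.
- ctrl.line_to(position, rot=None, velocity=150, f_stop=None): straight line of the TCP; rot=None keeps the orientation; velocity is the mean speed in mm/s. With f_stop (N) it stops when the force on the tool has changed by that much, and returns True; else False.
- ctrl.goto_joints(angles): joint-space move.
- ctrl.set_gripper(opening, newtons=None): finger opening in mm; newtons is the grip in N (None keeps the last); returns when the fingers have stopped.
- ctrl.hold(seconds).
- planner.solve_ik(position, orientation): joint angles nearest the present ones, or None.
- ctrl.sense(): the state.
- vision.capture(name): name is "scene" or "top" or "wrist"; returns a dict with "frame" (384x512x3 uint8, red, green, blue), "fx", "fy", "cx", "cy" (pixels), "k1" (the pictures are not rectified: a ray, as slopes to the right and down, at radius r is drawn at 1 + k1 r^2 times it, then the intrinsics apply), "camera_from_world" (4x4, takes a point from world to camera coordinates); the wrist camera has in their place "hand_eye" (4x4, takes a point from camera to tool coordinates, whose origin is the TCP and whose axes are the flange's). Camera axes: x right, y down, z forward; pixel columns grow to the right and rows downward; lengths in mm; the calibration is good to about 2 mm. A picture is of the moment at which its call begins: read the wrist's pose just before it. There is no depth.
A pose or a line that the arm cannot do raises ctrl.PlanningError and nothing moves.
- ctrl.finish_job(): hands the job in; it is judged then, once.
The state is a dict: "t": time; "joints": joint angles; "qvel": joint speeds; "joint_efforts": joint torques, N m; "tcp_pos": TCP position; "tool_rot": TCP orientation; "force": force on the tool from outside, world axes, zero at the start; "ft_torque": the same for the moment, N m; "finger_gap": finger opening in mm; "finger_force": force on a finger pad.
Only numpy, scipy, OpenCV 4.12 (cv2) and the standard library are available. Lean on these libraries where they do the work, as an engineer would, in place of code of your own. Each camera call takes 0.05 s, during which the arm holds its last target. There are 200 camera calls.

### The job

Charge the wound-irrigation canister with air: push the vent lever on its lid round with the fingertips until it is fully shut, then press the pump plunger down in full strokes, letting it spring back up each time, until the pressure pin at the front of the lid stays fully out. Only touch and push, lifting nothing; keep off the pin, and leave the canister and the other things on the cart standing where they are, the vent shut and the plunger up.

Things in the scene. Friction and masses are not known exactly. Their poses are not given: they have to be found in the camera images.
- canister: Metal pressure canister with grey lid, 130 mm across, 172 mm high over the pump head; loose, about 2.4 kg. Origin: centre of its underside, z up. Its front (-x) has the pressure pin, its left (+y) the vent lever, its centre line the pump, its right (-y) a carrying handle at 70 mm height (reaching 96 mm out) and a filler plug on the lid (not used), its far side (+x) a capped outlet.
- pump (a joint): Pump plunger, m: 0 = up (rest), 0.018 = fully down. Its spring resists with 5 N (top) to 11 N (bottom) plus a few N of work. With the vent shut each full stroke lifts the pin one step of 4 mm (five steps in all); with the vent open it does nothing. A stroke is sure to count if it goes past 0.015 and then back to within 0.002 of 0. Extra strokes do no harm (a relief opens, the pin only bobs).
- pump_top (a point): Centre of the top face of the black mushroom-shaped pump head (flat, 44 mm across), which moves straight down when pressed; 172 mm above the canister's underside when up.
- pin (a joint): Pressure-indicator pin, m: 0 = in (3 mm shows above its boss), rising straight up in steps of 0.004 to 0.020 = fully out (23 mm shows and the groove turned in it clears the boss); fully out means above 0.019 with the plunger up. During a stroke it overshoots up to 0.002. It stays up while the vent is shut and drops back when the vent is opened.
- pin_stem: The pressure pin itself: white, 11 mm thick, in a hexagonal steel boss 46 mm in front (-x) of the pump's axis; not to be touched. Origin: centre of its tip, 121 mm above the canister's underside when in, 141 mm when out.
- vent (a joint): Vent lever, rad: 0 = open (points straight out to the canister's left, +y), 1.571 = shut against its stop (points to the canister's far side, +x); shut means above 1.45. It turns clockwise seen from above, stays where it is left, and needs about 1.5 N at its tab.
- vent_pivot (a point): On the axis of the vent lever, 48 mm to the left (+y) of the pump's axis, 121 mm above the canister's underside. The lid around it is lower than 105 mm.
- vent_tip (a point): Middle of the black upright tab at the end of the vent lever, 50 mm from the pivot, 128 mm above the canister's underside. The tab is 8 mm thick, 18 mm long along the lever and spans heights 117 to 140 mm; the steel lever between pivot and tab is 9 mm wide, 117 to 125 mm high. Below the open lever's tab there is free space.
- saline: White bottle, 45 mm thick, 126 mm high, behind the canister; stays. Origin: centre of its underside.
- iodine: Brown bottle with a white cap, 49 mm thick, 122 mm high, behind the canister; stays. Origin: centre of its underside.
- tape: Roll of tape lying flat, 104 mm across, 25 mm high, at the front right; stays. Origin: centre of its underside.
- swab_a: Flat paper swab packet, 71 x 50 x 6 mm, at the front left; stays. Origin: centre of its underside.

How it is judged:
By the outcome, as a careful person would: the job done as asked, in the order asked, and still so for the second after the job is handed in, with the robot touching nothing.
It also fails if it takes over 48 s, if anything falls off the work surface, if the arm or the gripper's body presses on something with over 40 N, if the wrist force passes 120 N, or if a joint passes its speed limit or range.

## Working session

There is one attempt and no reset: what is moved stays moved. The work goes in short steps, each a Python script; the robot and the scene stay as the last script left them, time stands still between calls to the robot, and variables do not carry over. Pictures are saved under pics/ and viewed, at most 10 in all, crops included, and the job is handed in when it is done.

```bash
mkdir -p pics; ls
python3 - <<'E'
from plant import ctrl, planner, vision
import cv2,numpy as np
fs=[]
for n in("scene","top"):
    c=vision.capture(n); cv2.imwrite(f"pics/{n}0.png",c["frame"][:,:,::-1]); print(n,c["fx"],c["fy"],c["cx"],c["cy"],c["k1"],np.round(c["camera_from_world"],3).tolist())
s=ctrl.sense();print(s["t"],s["tcp_pos"],s["tool_rot"],s["force"])
E
```

```text
pics
scene 441.6585210110397 441.6585210110397 262.2303020238858 187.9502658325597 -0.096872241560251 [[-0.868, -0.497, -0.008, 420.528], [-0.267, 0.479, -0.836, 276.744], [0.42, -0.723, -0.548, 983.089], [0.0, 0.0, 0.0, 1.0]]
top 441.4087559477731 441.4087559477731 255.02424135668952 194.43060913435832 -0.17556378681429002 [[-0.025, -1.0, -0.015, -58.133], [-0.99, 0.027, -0.138, 503.198], [0.138, 0.011, -0.99, 1048.529], [0.0, 0.0, 0.0, 1.0]]
0.1 [ 149.91539152 -502.76681148  230.58496221] [-1.79916535e+02 -2.13033102e-03  1.66038397e+01] [-0.04035223 -0.34133281  0.08086313]
```

View pics/scene0.png

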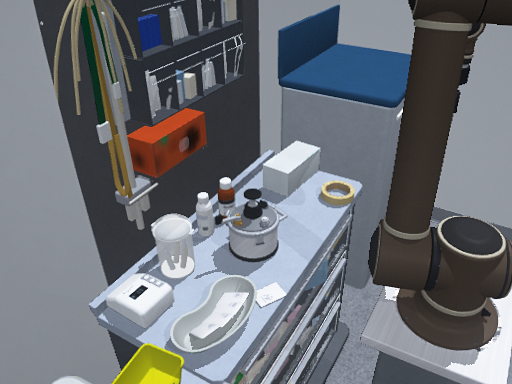

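View pics/top0.png

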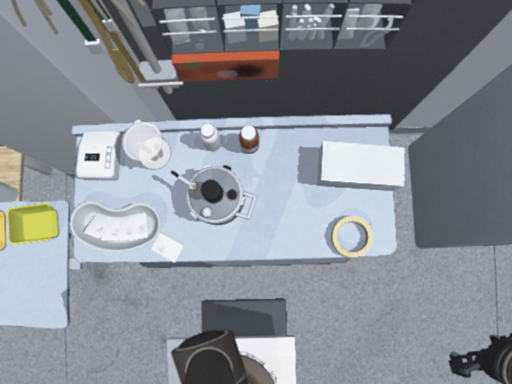

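Top view: the canister is at about (215,194), with the pump head at (212,190), the lever tab near (174,174), the pin near (207,212) and the handle near (247,205). The bottles stand behind it at (210,137) and (249,138). I'll zoom in next.

Run:
```python
import cv2,numpy as np
a=cv2.imread("pics/top0.png")[145:235,160:265]; b=cv2.imread("pics/scene0.png")[175:265,190:295]
cv2.imwrite("pics/z0.png",np.vstack([cv2.resize(a,(700,600),interpolation=cv2.INTER_CUBIC)]))
cv2.imwrite("pics/z1.png",cv2.resize(b,(700,600),interpolation=cv2.INTER_CUBIC))
```

```text
(no output)
```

View pics/z0.png

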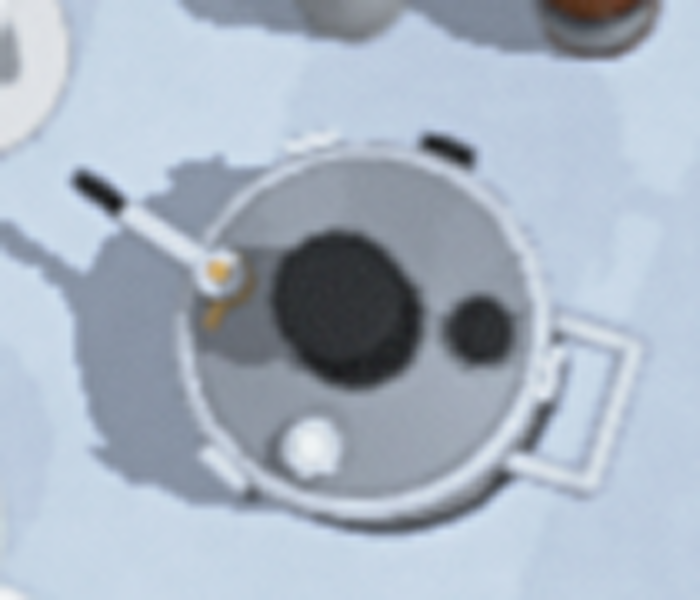

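View pics/z1.png

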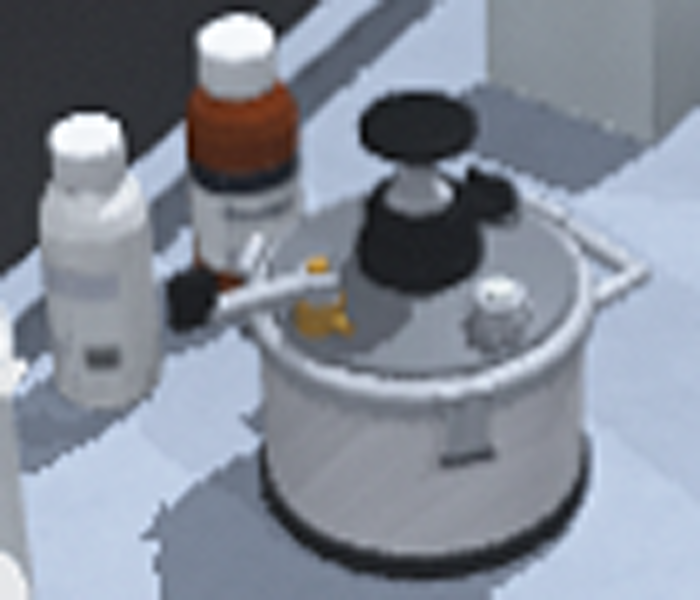

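The zoomed top view shows the lever tab at crop (98,192), pivot (218,272), pump head (342,293), pin (312,445) and plug (480,330). At 6.67x zoom, I'll project these onto their heights.

```bash
cat > h.py <<'E'
from plant import ctrl, planner, vision
import cv2,numpy as np
def und(c,uv):
    K=np.array([[c["fx"],0,c["cx"]],[0,c["fy"],c["cy"]],[0,0,1]])
    # drawn radius = r(1+k1 r^2): exactly OpenCV's k1
    return cv2.undistortPoints(np.array([[uv]],float),K,np.array([c["k1"],0,0,0]))[0,0]
def ray(c,uv):
    T=c["camera_from_world"];R,t=T[:3,:3],T[:3,3]
    return -R.T@t, R.T@np.append(und(c,uv),1)
def onz(c,uv,z):
    o,d=ray(c,uv); return o+d*(z-o[2])/d[2]
def two(c1,u1,c2,u2):
    o1,d1=ray(c1,u1);o2,d2=ray(c2,u2)
    s=np.linalg.lstsq(np.c_[d1,-d2],o2-o1,rcond=None)[0]
    a,b=o1+s[0]*d1,o2+s[1]*d2
    return (a+b)/2,np.linalg.norm(a-b)
E
python3 - <<'E'
from h import *
np.set_printoptions(precision=1,suppress=True)
t=vision.capture("top"); s=vision.capture("scene")
P=lambda x,y:(160+x/6.667-.5,145+y/6.667-.5)
Q=lambda x,y:(190+x/6.667-.5,175+y/6.667-.5)
pts=dict(tab=((98,192),140),pivot=((218,272),127),pump=((340,291),172),pin=((312,442),121),plug=((480,330),118))
for k,(p,z) in pts.items(): print(k,onz(t,P(*p),z))
for k,(p,z) in dict(pump=((418,127),172),pin=((497,291),121),tab=((192,285),130),pivot=((320,265),128)).items(): print('s',k,onz(s,Q(*p),z), two(t,P(*pts[k][0]),s,Q(*p)))
print('saline',onz(t,(209,130),126),'iodine',onz(t,(247,131),122),'s', onz(s,Q(88,130),126),onz(s,Q(236,35),122))
E
```

```text
tab [539.7 107.8 140. ]
pivot [513.3  69.1 127. ]
pump [498.6  22.4 172. ]
pin [455.2  38.3 121. ]
plug [492.3 -19.  118. ]
s pump [495.7  27.5 172. ] (array([498.9,  22.7, 168.2]), np.float64(0.539217459408446))
s pin [455.   41.2 121. ] (array([455.8,  38.8, 119. ]), np.float64(0.894498493899039))
s tab [547.4 102.6 130. ] (array([541.3, 109. , 136.2]), np.float64(1.933308215775395))
s pivot [514.8  67.3 128. ] (array([513.3,  68.9, 129.5]), np.float64(0.8148629512833645))
saline [641.7  30.  126. ] iodine [637.5 -57.6 122. ] s [644.2  34.7 126. ] [636.1 -57.5 122. ]
```

```bash
cat >> h.py <<'E'
piv=np.array([513.5,69.]); pump=np.array([498.5,23.2]); yaw0=-19.
def u(a): a=np.radians(a); return np.array([np.cos(a),np.sin(a)])
def pose(phi,off,z,r=48):
    return np.append(piv+r*u(phi)+off*u(phi+90),z),[180,0,phi-90]
E
python3 - <<'E'
from h import *
np.set_printoptions(precision=1,suppress=True)
ctrl.set_gripper(0)
for a in (56,20,-19): print(planner.solve_ik(*pose(a,15,122)))
p,r=pose(56,27,240)
ctrl.movep(p,r); print(ctrl.sense()["t"],ctrl.sense()["tcp_pos"],ctrl.sense()["joints"])
p[2]=123; print(ctrl.line_to(p,f_stop=8)); s=ctrl.sense();print(s["t"],s["tcp_pos"],s["force"])
for n in("top","scene"):
    c=vision.capture(n); f=c["frame"][:,:,::-1]
    f=f[130:250,140:280] if n=="top" else f[160:280,170:310]
    cv2.imwrite(f"pics/{n}1.png",cv2.resize(f,(400,343),interpolation=cv2.INTER_CUBIC))
cv2.imwrite("pics/c1.png",np.hstack([cv2.imread("pics/top1.png"),cv2.imread("pics/scene1.png")]))
E
```

```text
[  12.5   10.2  -12.6   67.3    0.  -133.5]
[ 10.2  12.4  -9.8  67.8   0.  -99.8]
[  6.8  13.   -9.   68.    0.  -64.2]
4.2083 [518.  123.5 240. ] [  13.4    8.1   -0.2   81.7   -0.  -132.5]
False
5.1417 [518.5 124.  123.9] [0.2 0.2 1.2]
```

View pics/c1.png

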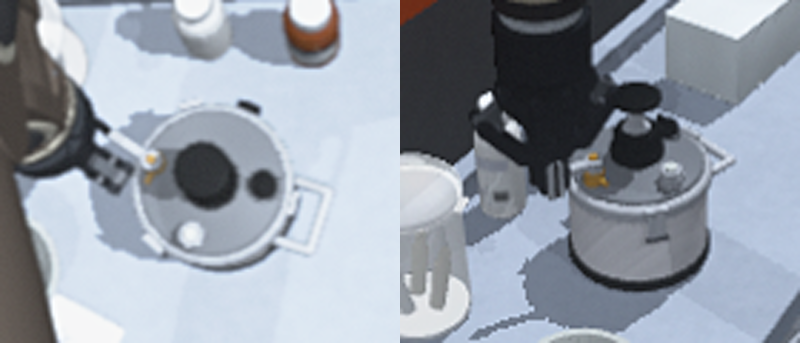

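The closed fingers (left crop, about (112,170)) stand beside the lever on its counter-clockwise side, clear of the lid. Now I'll push the lever round.

Run:
```python
from h import *
np.set_printoptions(precision=1,suppress=True)
for a in (56,42,28,14,0,-10):
    h=ctrl.line_to(*pose(a,15,123),velocity=90,f_stop=12); s=ctrl.sense(); print(a,h,s["t"],s["tcp_pos"],s["force"])
    if h: break
else:
    for a in (-15,-19,-22,-25):
        h=ctrl.line_to(*pose(a,15,123),velocity=40,f_stop=5); s=ctrl.sense(); print(a,h,s["t"],s["tcp_pos"],s["force"])
        if h: break
```

```text
56 False 5.525 [528.7 116.8 123.3] [-0.2 -0.   0.6]
42 False 5.9167 [539.1 112.2 122.9] [-0.2 -0.4 -0.1]
28 False 6.3083 [548.6 104.8 123. ] [-0.2 -0.1  0.5]
14 False 6.7 [556.2  95.3 123. ] [-0.1  0.7 -1.3]
0 False 7.0917 [561.3  84.1 123. ] [ 0.1 -0.   0. ]
-10 False 7.4167 [563.2  75.6 123. ] [-0.6 -0.2  0.5]
-15 False 7.675 [563.7  71.2 123. ] [-0.5 -0.2  1. ]
-19 False 7.925 [563.7  67.7 123. ] [-0.3  1.  -1. ]
-22 False 8.175 [564.3  65.7 123.2] [ 3.5  4.4 -1.3]
-25 False 8.425 [565.1  63.2 123.6] [ 6.2  4.7 -0.3]
```

Run:
```python
from h import *
np.set_printoptions(precision=1,suppress=True)
p,r=pose(-22,35,123); ctrl.line_to(p,velocity=100)
s=ctrl.sense();print(s["t"],s["tcp_pos"],s["force"])
p[2]=200; ctrl.line_to(p,velocity=150)
ctrl.line_to([500,120,210])
c=vision.capture("top"); f=c["frame"][:,:,::-1]
cv2.imwrite("pics/z2.png",cv2.resize(f[145:235,160:265],(700,600),interpolation=cv2.INTER_CUBIC))
print(ctrl.sense()["t"])
```

```text
8.8 [570.9  84.  122.6] [-0.7  0.4 -0.6]
10.2
```

View pics/z2.png

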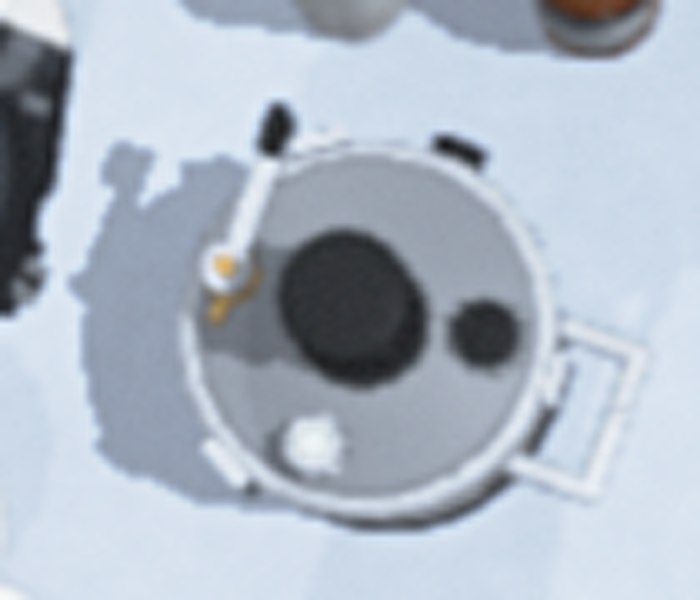

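The lever now points from (225,268) to (275,130), to the canister's far side against its stop, so the vent is shut. The canister shifted only about 1–2 mm, and the pump head is now at (347,291). Pump next.

Run:
```python
from h import *
np.set_printoptions(precision=1,suppress=True)
P=lambda z:[498.5,21.5,z]
ctrl.line_to(P(210)); ctrl.line_to(P(180),velocity=100)
h=ctrl.line_to(P(164),velocity=25,f_stop=3); s=ctrl.sense(); print(h,s["t"],s["tcp_pos"],s["force"])
h=ctrl.line_to(P(150),velocity=40,f_stop=25); s=ctrl.sense(); print(h,s["t"],s["tcp_pos"],s["force"])
h=ctrl.line_to(P(178),velocity=80); s=ctrl.sense(); print(h,s["t"],s["tcp_pos"],s["force"])
```

```text
True 11.925 [498.9  21.5 169.9] [-0.1 -0.3  4.1]
True 12.4 [499.   21.6 154.6] [-3.6  0.2 10.6]
False 12.8583 [498.3  21.4 177.6] [-0.3  0.3  0.8]
```

Run:
```python
from h import *
np.set_printoptions(precision=1,suppress=True)
P=lambda z:[498.5,21.5,z]
for i in range(5):
    h=ctrl.line_to(P(151),velocity=60,f_stop=30); a=ctrl.sense()
    ctrl.line_to(P(177),velocity=80); ctrl.hold(.15); s=ctrl.sense(); print(h,a["tcp_pos"],a["force"],s["t"],s["force"])
ctrl.line_to(P(215)); ctrl.line_to([470,150,230])
fs=[]
for n,(x,y) in(("top",(160,145)),("scene",(190,175))):
    f=vision.capture(n)["frame"][y:y+90,x:x+105,::-1]; fs.append(cv2.resize(f,(400,343),interpolation=cv2.INTER_CUBIC))
cv2.imwrite("pics/c3.png",np.hstack(fs)); print(ctrl.sense()["t"])
```

```text
True [498.7  21.5 154.6] [-3.7 -0.9 12.2] 13.8917 [0.8 0.1 0.3]
True [498.9  21.5 154.6] [-4.2  0.  12.6] 14.925 [-0.4 -0.5  0.2]
True [499.   21.5 154.7] [-4.5 -0.6 12.5] 15.9583 [ 0.3 -0.2 -0.1]
True [499.   21.5 154.7] [-4.4  0.  12.2] 16.9917 [-0.3 -0.1 -0.7]
True [498.9  21.5 154.7] [-5.  -0.3 13.1] 18.0167 [-0.5  0.1 -0.4]
19.55
```

View pics/c3.png

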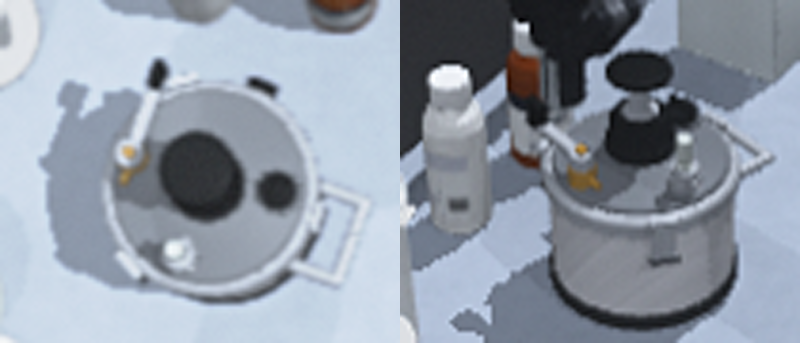

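The pin stands well out of its boss (right crop, tip about (685,137)), the plunger is up and the vent is still shut. Extra strokes do no harm, so I'll add two for margin and measure the pin with a close view.

Run:
```python
from h import *
np.set_printoptions(precision=1,suppress=True)
P=lambda z:[498.5,21.5,z]
ctrl.line_to(P(215)); ctrl.line_to(P(177),velocity=120)
for i in range(2):
    h=ctrl.line_to(P(151),velocity=60,f_stop=30); a=ctrl.sense()
    ctrl.line_to(P(177),velocity=80); ctrl.hold(.15); print(h,a["tcp_pos"])
ctrl.line_to(P(230)); ctrl.line_to([420,160,260])
c=vision.capture("scene");f=c["frame"][185:245,230:300,::-1]
cv2.imwrite("pics/z4.png",cv2.resize(f,(700,600),interpolation=cv2.INTER_CUBIC)); print(ctrl.sense()["t"])
# expected pixel of pin tip for heights
T=c["camera_from_world"];K=np.array([[c["fx"],0,c["cx"]],[0,c["fy"],c["cy"]],[0,0,1]])
for xy in ((456,38),):
  for z in (121,133,137,141):
    q=cv2.projectPoints(np.array([[*xy,z]],float),cv2.Rodrigues(T[:3,:3])[0],T[:3,3],K,np.array([c["k1"],0,0,0]))[0][0,0]
    print(z,(q+.5-[230,185])*10)
```

```text
True [499.9  21.7 154.7]
True [498.9  21.5 154.7]
24.9083
121 [348.2 328.4]
133 [348.  288.9]
137 [347.9 275.7]
141 [347.8 262.4]
```

View pics/z4.png

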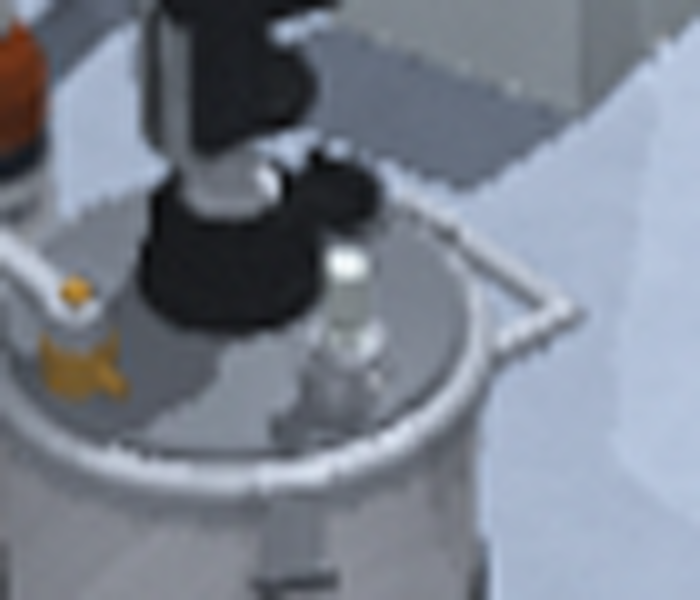

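The pin tip is at about (347,263), which matches the 141 mm prediction of (348,262), so the pin is fully out and the groove shows above the boss. The plunger is up and the gripper is clear.

Run:
```python
from h import *
ctrl.hold(.3); print(ctrl.sense()["t"]); print(ctrl.finish_job())
```

```text
25.2083
the job is handed in; nothing more can be done
None
```

The vent is shut, the pump had eight strokes, and the pin stands fully out with the plunger up; the canister shifted about 2 mm while I pushed the lever, and the job was handed in at 25 s.

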